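Line up the wrench sockets by size on the bench board

TASK

Stand the four loose steel sockets on the four felt pads of the plywood board, one in the middle of each pad, in order of size: the largest on the pad next to the upright steel stop block, then each smaller one in turn, with the smallest at the far end. Keep the sockets upright throughout, never tipped over, and leave them all standing still and released.

Things in the scene. Friction and masses are not known exactly. Their poses are not given: they have to be found in the camera images.
- socket_xl: the largest of four plain steel wrench sockets: an upright round cylinder 48 mm in diameter and 54 mm high with a hexagonal recess in its top, about 420 g; loose. Origin: centre of its underside, z up along its axis; standing on the bench at the start.
- socket_l: the second largest of four plain steel wrench sockets: an upright round cylinder 40 mm in diameter and 50 mm high with a hexagonal recess in its top, about 280 g; loose. Origin: centre of its underside, z up along its axis; standing on the bench at the start.
- socket_m: the second smallest of four plain steel wrench sockets: an upright round cylinder 32 mm in diameter and 46 mm high with a hexagonal recess in its top, about 170 g; loose. Origin: centre of its underside, z up along its axis; standing on the bench at the start.
- socket_s: the smallest of four plain steel wrench sockets: an upright round cylinder 24 mm in diameter and 42 mm high with a hexagonal recess in its top, about 90 g; loose. Origin: centre of its underside, z up along its axis; standing on the bench at the start.
- pad_a: round grey felt pad, 56 mm in diameter, 3 mm thick, fixed on a plywood board 10 mm thick (90 mm by 420 mm), so its top is 13 mm above the bench. First of the four pads a, b, c, d, which lie in one row along the board, about 72 mm apart. Origin: centre of its underside, z up.
- pad_b: round grey felt pad, 56 mm in diameter, 3 mm thick, fixed on a plywood board 10 mm thick (90 mm by 420 mm), so its top is 13 mm above the bench. Second of the four pads a, b, c, d, which lie in one row along the board, about 72 mm apart. Origin: centre of its underside, z up.
- pad_c: round grey felt pad, 56 mm in diameter, 3 mm thick, fixed on a plywood board 10 mm thick (90 mm by 420 mm), so its top is 13 mm above the bench. Third of the four pads a, b, c, d, which lie in one row along the board, about 72 mm apart. Origin: centre of its underside, z up.
- pad_d: round grey felt pad, 56 mm in diameter, 3 mm thick, fixed on a plywood board 10 mm thick (90 mm by 420 mm), so its top is 13 mm above the bench. Fourth of the four pads a, b, c, d, which lie in one row along the board, about 72 mm apart. Origin: centre of its underside, z up.
- stop: upright steel stop block fixed on one end of the board, in line with the pads: a block 40 mm across the board, 12 mm along it, top 52 mm above the board (62 mm above the bench), on a 70 mm by 30 mm screw plate 3 mm thick. It stands about 77 mm beyond the centre of the end pad, which may be pad a or pad d; the board's other end has only an identical bare flat screw plate. Origin: centre of its underside on the board, z up, y along the row.

How it is judged (in metres and radians):
At the end, for the whole second after the job is handed in: Counting from the pad next to the stop block, the sockets stand in order largest, second largest, second smallest, smallest, one per pad, each within 12 mm of its pad's centre, resting on the pad (underside 9 to 17 mm above the bench), within 0.1 rad of upright, and at rest (((horizontal distance between stop and pad_a below 0.12 m and horizontal distance between socket_xl and pad_a below 0.012 m and horizontal distance between socket_l and pad_b below 0.012 m and horizontal distance between socket_m and pad_c below 0.012 m and horizontal distance between socket_s and pad_d below 0.012 m) or (horizontal distance between stop and pad_d below 0.12 m and horizontal distance between socket_xl and pad_d below 0.012 m and horizontal distance between socket_l and pad_c below 0.012 m and horizontal distance between socket_m and pad_b below 0.012 m and horizontal distance between socket_s and pad_a below 0.012 m)) and height (world z) of socket_xl between 0.009 and 0.017 m and angle between each of socket_xl, socket_l, socket_m, socket_s's own z axis and vertical below 0.1 rad and linear speed of each of socket_xl, socket_l, socket_m, socket_s below 0.02 m/s and height (world z) of socket_l between 0.009 and 0.017 m and height (world z) of socket_m between 0.009 and 0.017 m and height (world z) of socket_s between 0.009 and 0.017 m); the robot touches nothing.
It fails at once if a socket is tipped over (more than 0.8 rad from upright) (angle between any of socket_xl, socket_l, socket_m, socket_s's own z axis and vertical above 0.8 rad).
It also fails if it takes over 102 s, if anything falls off the work surface, if the arm or the gripper's body presses on something with over 40 N, if the wrist force passes 120 N, or if a joint passes its speed limit or range.

ROBOT

A 7-joint arm with a two-finger parallel gripper is mounted at the origin on the work surface. World frame = base frame: x ahead of the robot, y to its left, z up, the work surface at z = 0. Lengths are in mm, angles in rad, forces in N, time in s.
With the tool pointing down it reaches from about 375 to 925 mm from the base axis. Payload 3.1 kg.
Tool frame: the origin (TCP) lies midway between the tips of the shut fingers; the grasp point (between the pads) lies 19 mm behind it; z points along the fingers, y is the direction in which the jaws open and shut (so a half turn about z gives the same grasp; the last joint's range is limited). The gripper opens to 85 mm and grips with 20 to 120 N. Pads are 22 mm wide; open, the fingers measure 114 mm over their backs; the gripper's body (76 mm by 85 mm) begins 54 mm behind the grasp point. The pads swing forward as they close: fully open they stand 13 mm farther back than shut.
Start: joints at [1.072, 0.383, 0.044, 1.598, -0.018, 1.161, -0.05], TCP at [253.62, -598.481, 231.269] pointing down, gripper open.
Joint ranges: [-2.61, 2.61], [-0.41, 2.15], [-1.48, 1.57], [0, 2.5], [-1.57, 4.71], [0.05, 1.97], [-2.85, 2.85]. Speed limits (rad/s): [2.79, 2.79, 3.14, 3.14, 3.14, 3.14, 3.14].

INTERFACE

Orientations are given as a unit quaternion [w, x, y, z].
In Python, from cell import r gives the robot as it stands.
- The arm moves only by the shell command python3 -m handwheel 'ROWS' [FORCE]. ROWS is JSON, a list of rows, each an object with "hand": the closure, from -1 (fully open) to 1 (shut); "slide": the shift along the tool's x, y, z in m, a list of three; "turn": the turn about the tool's z in degrees. A call has 1 to 12 rows; each row shifts and turns the commanded pose from where the row before left it, along the tool's axes as they then stand; what a row does not reach is not made up. A row lasts 1/10 s, in which the tool goes at most 50 mm and 8.59 degrees, less where a joint would pass 70% of its speed; a pose out of reach is approached as far as the arm can. A call with a gripper value outside its range is refused whole. The fingers move at their own pace and stop on an object; FORCE is the grip in N (left out, the last holds). Time passes only in rows, so rows that do not move let the fingers close. It gives the time, the measured TCP pose, the force and the opening at its end, in the units of the state.
- r.state(): the state, without advancing time (a new reading comes with each control period).
- r.read_camera(name): name is "scene" or "top"; returns a dict with "image" (384x512x3 uint8, red, green, blue), "K" (3x3 intrinsics, pixels), "xyz" and "orientation" of the camera in the world. Camera axes: x right, y up, looking along -z (the intrinsics and any distortion apply to the point x, -y, -z); pixel columns grow to the right and rows downward; lengths in mm; the calibration is good to about 2 mm. A picture is of the moment at which its call begins. There is no depth.
- r.hand_in(): hands the job in, once; it reports no verdict.
Trained networks look in a picture, given as the dict that the camera call returned (one of the last four; its "shot" number tells which), for a name from the list of things; names that differ only in an ending like _2 or _b are one class to them, and where a whole thing is asked for, a point or a joint stands for the part that bears it (a point fixed in the world has none). Each returns a list of dicts, best first, with "score" (0 to 1); they miss things now and then, are a little off and sometimes report something else, mostly with a low value. They report only what shows in the picture. A call takes as long as a camera call.
- r.recognise(label, picture): "bbox" ([left, top, width, height] in pixels, round what is visible of it).
- r.regions_of(label, picture): "pixels" (384x512 bool, what is visible of it) and "bbox" ([left, top, width, height] in pixels, round what is visible of it).
The state is a dict: "t": time; "qpos": joint angles; "joint_velocities": joint speeds; "joint_efforts": joint torques, N m; "position": TCP position; "tool_rot": TCP orientation; "contact_force": force on the tool from outside, world axes, zero at the start; "ft_torque": the same for the moment, N m; "width": finger opening in mm.
Only numpy, scipy, OpenCV 4.12 (cv2) and the standard library are available. Lean on these libraries where they do the work, as an engineer would, in place of code of your own. Each camera call takes 0.05 s, during which the arm holds its last target.

## Working session

There is one attempt and no reset: what is moved stays moved. The work goes in short steps, Python scripts to look and compute and a shell command to move; the robot and the scene stay as the last step left them, time stands still between calls to the robot, and variables do not carry over. Pictures are saved under pics/ and viewed, and the job is handed in when it is done.

```bash
ls; mkdir -p pics; cat > look.py <<'E'
import cv2,numpy as np
from cell import r
def snap(name,fn):
    p=r.read_camera(name); cv2.imwrite('pics/'+fn,cv2.cvtColor(p['image'],cv2.COLOR_RGB2BGR)); return p
E
python3 - <<'E'
from look import *
print(r.state())
for n in("scene","top"):
    p=snap(n,n+'0.png'); print(n,p['K'],p['xyz'],p['orientation'],[k for k in p])
    for l in ['socket_xl','socket_l','socket_m','socket_s','pad_a','stop']:
        print(l,[(round(d['score'],2),np.round(d['bbox'],1).tolist()) for d in r.recognise(l,p)])
E
```

```text
pics
{'t': 0.0, 'qpos': array([ 1.07217799,  0.38387975,  0.04384455,  1.59960021, -0.01789491,
        1.16119799, -0.04987457]), 'joint_velocities': array([-1.26318017e-03,  5.36856145e-04,  4.61026394e-04, -8.41169913e-04,
        1.12017570e-03,  5.96582444e-05, -2.31572536e-04]), 'joint_efforts': array([ 1.60605819e-04, -4.33464038e+01,  1.02491912e+00, -2.49514031e+01,
        1.06690696e-02,  1.14187933e-02, -4.20533837e-06]), 'position': array([ 253.2239998 , -597.60624359,  229.84627406]), 'tool_rot': array([-1.30174169e-03,  9.79974666e-01,  1.99117657e-01, -3.43636236e-04]), 'contact_force': array([ 0.03127502,  0.01589038, -0.39609852]), 'ft_torque': array([-0.02422042, -0.00730383, -0.01942813]), 'width': 85.51021097701093}
scene [[353.04217915   0.         251.59589817]
 [  0.         353.04217915 188.86073444]
 [  0.           0.           1.        ]] [835.13992415 312.24492243 539.36143303] [0.32915633 0.11983901 0.33430715 0.87494769] ['image', 'K', 'xyz', 'orientation', 'shot']
socket_xl [(0.72, [250.5, 139.0, 26.2, 30.1])]
socket_l [(0.97, [399.9, 265.2, 23.8, 23.
[... 519 characters left out ...]
9 -0.07163433 -0.64829252] ['image', 'K', 'xyz', 'orientation', 'shot']
socket_xl [(0.68, [293.7, 233.1, 23.3, 24.1]), (0.66, [311.6, 173.1, 22.0, 22.5])]
socket_l [(0.84, [223.8, 238.8, 19.5, 17.0]), (0.54, [134.7, 210.5, 17.2, 14.1]), (0.52, [359.7, 254.7, 19.1, 15.7])]
socket_m [(0.84, [223.8, 238.8, 19.5, 17.0]), (0.54, [134.7, 210.5, 17.2, 14.1]), (0.52, [359.7, 254.7, 19.1, 15.7])]
socket_s [(0.84, [223.8, 238.8, 19.5, 17.0]), (0.54, [134.7, 210.5, 17.2, 14.1]), (0.52, [359.7, 254.7, 19.1, 15.7])]
pad_a [(0.82, [227.5, 145.3, 22.6, 21.1]), (0.74, [309.7, 174.7, 27.7, 17.6]), (0.61, [254.7, 157.2, 23.0, 23.9]), (0.6, [285.3, 166.6, 21.3, 21.8])]
stop [(0.79, [345.8, 178.7, 19.9, 31.0])]
```

View pics/scene0.png

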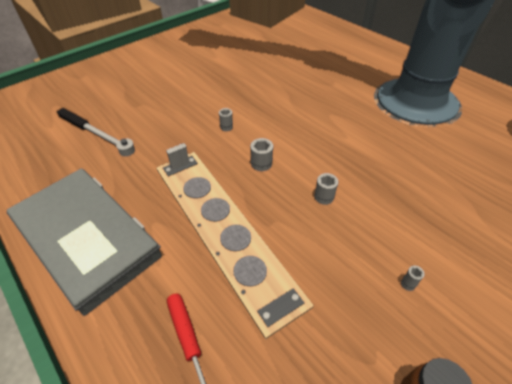

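View pics/top0.png

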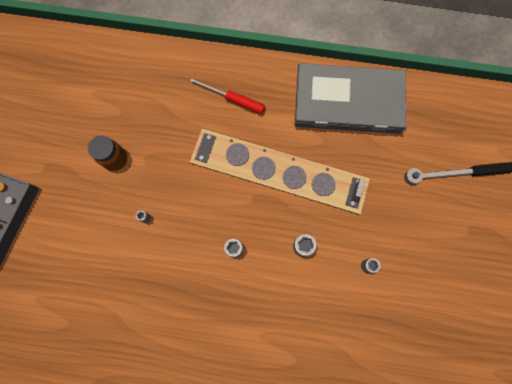

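The scene view shows the stop at (178,155) beside the far pad (197,187), with the bare plate at (281,308). In the top view the stop is at (360,188), the pads run (323,184) to (237,154), and the sockets are at (143,216), (234,248), (305,245) and (372,265). Next I fit their positions.

```bash
cat >> look.py <<'E'
from scipy.spatial.transform import Rotation as R
from scipy.optimize import minimize
def proj(p,X):
    q=p['orientation']; Rm=R.from_quat([q[1],q[2],q[3],q[0]]).as_matrix()
    c=(np.atleast_2d(X)-p['xyz'])@Rm
    c=c*[1,-1,-1]; u=c@p['K'].T
    return u[:,:2]/u[:,2:]
def back(p,uv,z):
    q=p['orientation']; Rm=R.from_quat([q[1],q[2],q[3],q[0]]).as_matrix()
    d=np.linalg.inv(p['K'])@[uv[0],uv[1],1]; d=Rm@(d*[1,-1,-1])
    return p['xyz']+d*(z-p['xyz'][2])/d[2]
def cyl(x,y,z,rad,h):
    a=np.linspace(0,2*np.pi,60)
    c=np.c_[x+rad*np.cos(a),y+rad*np.sin(a)]
    return np.r_[np.c_[c,0*a+z],np.c_[c,0*a+z+h]]
S=4
def sil(p,X,off,sz):
    m=np.zeros((sz[1]*S,sz[0]*S),np.float32)
    u=((proj(p,X)-off+.5)*S*16).astype(np.int32)
    cv2.fillConvexPoly(m,cv2.convexHull(u),1,shift=4)
    return cv2.resize(m,sz,interpolation=cv2.INTER_AREA)
def fit(p,mask,bbox,z,rad=None,h=0.,x0=None,hr=None):
    b=np.array(bbox); off=(b[:2]-12).astype(int); sz=(int(b[2]+24),int(b[3]+24))
    M=np.zeros((sz[1],sz[0]),np.float32)
    Y,X=np.mgrid[off[1]:off[1]+sz[1],off[0]:off[0]+sz[0]]
    ok=(Y>=0)&(Y<384)&(X>=0)&(X<512); M[ok]=mask[Y[ok],X[ok]]
    if x0 is None: x0=back(p,b[:2]+b[2:]/2,z+h/2)[:2]
    f=lambda v: np.abs(sil(p,cyl(v[0],v[1],z,rad,h),off,sz)-M).sum()/M.sum()
    best=minimize(f,x0,method='Nelder-Mead',options=dict(initial_simplex=[x0,x0+[8,0],x0+[0,8]],xatol=.1,fatol=1e-4))
    return best.x,best.fun
SOCK=dict(xl=(24,54),l=(20,50),m=(16,46),s=(12,42))
E
python3 - <<'E'
from look import *
for n in("top","scene"):
    p=snap(n,n+'1.png')
    seen=[]
    for l in ['socket_xl','socket_l','pad_a']:
        for d in r.regions_of(l,p):
            c=np.array(d['bbox'][:2])+np.array(d['bbox'][2:])/2
            if l=='pad_a':
                x,e=fit(p,d['pixels'],d['bbox'],10,28,3); print(n,l,round(d['score'],2),np.round(c),np.round(x,1),round(e,2))
            else:
                print(n,l,round(d['score'],2),np.round(c),end=' ')
                for k,(a,h) in SOCK.items():
                    x,e=fit(p,d['pixels'],d['bbox'],0,a,h); print(k,np.round(x,1),round(e,2),end=' ')
                print()
E
```

```text
top socket_xl 0.66 [304. 246.] xl [459.8 -94.7] 0.16 l [459.6 -96.7] 0.18 m [ 463.1 -100.8] 0.45 s [ 464.6 -104.4] 0.67 
top socket_l 0.49 [264. 169.] xl [620.7  21.3] 0.22 l [623.5  22.3] 0.2 m [625.6  18.9] 0.45 s [629.9  17.6] 0.66 
top socket_l 0.48 [370. 264.] xl [ 437.  -233.6] 1.26 l [ 440.9 -241.3] 0.63 m [ 437.9 -244.1] 0.11 s [ 437.4 -247.1] 0.33 
top socket_l 0.47 [142. 217.] xl [471.9 256. ] 2.31 l [471.7 264.9] 1.45 m [470.7 269.8] 0.66 s [470.1 274.5] 0.06 
top socket_l 0.23 [239. 156.] xl [642.8  86.9] 0.22 l [645.9  87.4] 0.21 m [649.6  84.8] 0.46 s [654.7  84.5] 0.67 
top pad_a 0.85 [264. 169.] [628.3  21.9] 0.05
top pad_a 0.67 [294. 178.] [616.1 -51.4] 0.13
top pad_a 0.55 [237. 156.] [651.4  88.5] 0.06
top pad_a 0.55 [324. 183.] [ 609.4 -121.7] 0.05
scene socket_xl 0.72 [259. 155.] xl [460.9 -96.2] 0.07 l [461.9 -96. ] 0.21 m [461.8 -92. ] 0.44 s [465.4 -89.1] 0.64 
scene socket_xl 0.42 [411. 277.] xl [488.  288.5] 1.7 l [462.  279.8] 1.29 m [466.7 270.9] 0.66 s [470.4 273.6] 0.09 
scene socket_l 0.73 [326. 190.] xl [429.9  54.4] 0.4 l [431.3  57.8] 0.06 m [430.3  60.9] 0.27 s [434.5  62. ] 0.53 
scene socket_l 0.57 [227. 119.] xl [ 430.7 -252.4] 0.97 l [ 434.  -249.9] 0.48 m [ 437.2 -247.9] 0.09 s [ 436.  -246.1] 0.31 
scene pad_a 0.91 [253. 269.] [651.2  88. ] 0.09
scene pad_a 0.63 [237. 238.] [628.3  22. ] 0.06
scene pad_a 0.61 [217. 210.] [617.1 -53.5] 0.06
scene pad_a 0.6 [198. 186.] [ 609.8 -123.4] 0.09
```

```bash
cat > goal.py <<'E'
import sys,numpy as np
from cell import r
from scipy.spatial.transform import Rotation as R
# usage: goal.py x y z [jaw yaw deg]
def goal(x,y,z,yaw=-11):
    s=r.state(); q=s['tool_rot']; M=R.from_quat([q[1],q[2],q[3],q[0]]).as_matrix()
    d=M.T@(np.array([x,y,z])-s['position'])
    a=np.degrees(np.arctan2(M[1,1],M[0,1])); t=-((yaw-a+90)%180-90)
    print('t %.2f pos %s jaw %.1f tilt %.1f'%(s['t'],np.round(s['position'],1),a,np.degrees(np.arccos(-M[2,2]))),'slide(mm)',np.round(d,1),'turn %.1f'%t,'w %.1f'%s['width'],'F',np.round(s['contact_force'],1))
if __name__=='__main__': goal(*map(float,sys.argv[1:]))
E
python3 - <<'E'
from look import *
p=snap('top','top2.png'); im=cv2.imread('pics/top2.png')
big=cv2.resize(im[120:290,120:390],None,fx=2.9,fy=2.9,interpolation=cv2.INTER_CUBIC)
def dr(X):
    u=((proj(p,X)+.5-[120,120])*2.9).astype(int); cv2.polylines(big,[u],True,(0,255,0),1)
for x,y in [(609.6,-122.5),(616.6,-52.5),(628.3,22),(651.3,88.2)]: dr(cyl(x,y,13,28,0)[:60])
for k,(x,y) in dict(xl=(460.4,-95.5),l=(431.3,57.8),m=(437.5,-246),s=(470.2,274)).items():
    c=cyl(x,y,0,*SOCK[k]); dr(c[:60]); dr(c[60:])
cv2.imwrite('pics/ov.png',big); print(big.shape)
E
python3 goal.py 460.4 -95.5 130
```

```text
(493, 783, 3)
t 1.15 pos [ 253.6 -598.5  231.3] jaw -67.0 tilt 0.0 slide(mm) [ 386.6 -382.4  101.3] turn -56.0 w 85.2 F [ 0.4 -0.7  0.2]
```

View pics/ov.png

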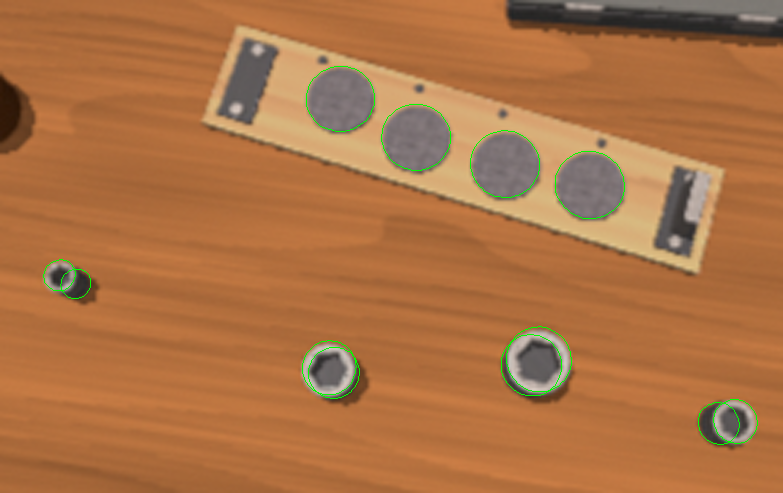

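Overlay agrees: all four pad outlines and all four socket rims coincide with the picture. In the crop the stop is at (697,200), at the right-hand end. Largest socket first.

```bash
python3 -m handwheel '[{"hand":-1,"slide":[0.032,-0.032,0.004],"turn":0},{"hand":-1,"slide":[0.032,-0.032,0.004],"turn":0},{"hand":-1,"slide":[0.032,-0.032,0.004],"turn":0},{"hand":-1,"slide":[0.032,-0.032,0.004],"turn":0},{"hand":-1,"slide":[0.032,-0.032,0.004],"turn":0},{"hand":-1,"slide":[0.032,-0.032,0.004],"turn":0},{"hand":-1,"slide":[0.032,-0.032,0.004],"turn":0},{"hand":-1,"slide":[0.032,-0.032,0.004],"turn":0},{"hand":-1,"slide":[0.032,-0.032,0.004],"turn":0},{"hand":-1,"slide":[0.032,-0.032,0.004],"turn":0},{"hand":-1,"slide":[0.032,-0.032,0.004],"turn":0},{"hand":-1,"slide":[0.032,-0.032,0.004],"turn":0}]' 40
python3 -m handwheel '[{"hand":-1,"slide":[0,0,0.006],"turn":-8},{"hand":-1,"slide":[0,0,0.006],"turn":-8},{"hand":-1,"slide":[0,0,0.006],"turn":-8},{"hand":-1,"slide":[0,0,0.006],"turn":-8},{"hand":-1,"slide":[0,0,0.006],"turn":-8},{"hand":-1,"slide":[0,0,0.006],"turn":-8},{"hand":-1,"slide":[0,0,0.006],"turn":-8},{"hand":-1,"slide":[0,0,0],"turn":0}]'
python3 goal.py 460.4 -95.5 120; python3 -c "
from cell import r;print(r.state()['qpos'])"
```

```text
t: 2.35
position: [458.0, -93.5, 183.6]
tool_rot: [0.0, 0.98, 0.199, 0.001]
contact_force: [0.3, -0.0, 0.5]
width: 85.2
t: 3.15
position: [456.7, -95.1, 140.7]
tool_rot: [-0.001, 0.772, 0.636, -0.0]
contact_force: [0.0, 0.2, -0.9]
width: 85.2
t 3.15 pos [456.7 -95.1 140.7] jaw -11.1 tilt 0.1 slide(mm) [ 0.3  3.8 20.7] turn -0.1 w 85.2 F [ 0.   0.2 -0.9]
[ 0.52926793  0.17954076 -0.44140861  2.08967099  0.0977399   0.89308597
 -0.16034858]
```

```bash
python3 -m handwheel '[{"hand":-1,"slide":[0,0.004,0.02],"turn":0},{"hand":-1,"slide":[0,0,0.03],"turn":0},{"hand":-1,"slide":[0,0,0.03],"turn":0},{"hand":-1,"slide":[0,0,0.02],"turn":0},{"hand":-1,"slide":[0,0,0.015],"turn":0},{"hand":-1,"slide":[0,0,0.013],"turn":0},{"hand":-1,"slide":[0,0,0],"turn":0},{"hand":-1,"slide":[0,0,0],"turn":0}]'
python3 goal.py 460.4 -95.5 12; python3 -c "
from look import *;snap('scene','s3.png')"
```

```text
t: 3.95
position: [461.7, -95.9, 13.6]
tool_rot: [0.0, 0.772, 0.635, 0.0]
contact_force: [-0.3, -1.0, 0.4]
width: 85.7
t 3.95 pos [461.7 -95.9  13.6] jaw -11.1 tilt 0.0 slide(mm) [ 0.1 -1.3  1.6] turn -0.1 w 85.7 F [-0.3 -1.   0.4]
```

View pics/s3.png

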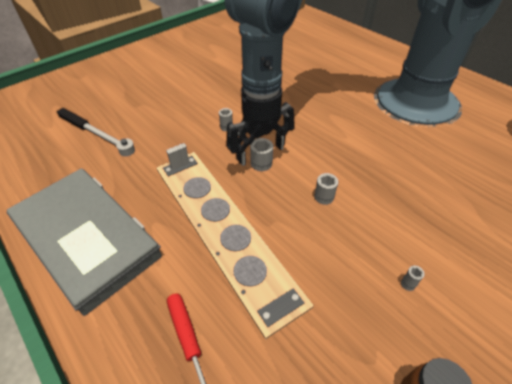

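The gripper straddles the large socket, which shows at (262,155), with a finger on each side. Closing now.

```bash
python3 -m handwheel '[{"hand":-0.3,"slide":[0,-0.001,0],"turn":0},{"hand":-0.1,"slide":[0,0,0],"turn":0},{"hand":0.1,"slide":[0,0,0],"turn":0},{"hand":0.3,"slide":[0,0,0],"turn":0},{"hand":0.6,"slide":[0,0,0],"turn":0},{"hand":1,"slide":[0,0,0],"turn":0},{"hand":1,"slide":[0,0,0],"turn":0},{"hand":1,"slide":[0,0,0],"turn":0}]' 50
python3 -m handwheel '[{"hand":1,"slide":[0,0,0],"turn":0},{"hand":1,"slide":[0,0,-0.01],"turn":0},{"hand":1,"slide":[0,0,-0.02],"turn":0},{"hand":1,"slide":[0,0,-0.03],"turn":0},{"hand":1,"slide":[0,0,-0.03],"turn":0},{"hand":1,"slide":[0,0,-0.01],"turn":0},{"hand":1,"slide":[0,0,0],"turn":0},{"hand":1,"slide":[0,0,0],"turn":0}]' 50
python3 goal.py 609.6 -122.5 110;python3 -c "
from look import *;snap('scene','s4.png')"
```

```text
t: 4.8
position: [460.9, -95.8, 14.2]
tool_rot: [0.001, 0.772, 0.636, 0.0]
contact_force: [-1.6, 0.2, 5.5]
width: 46.9
t: 5.6
position: [458.9, -95.6, 112.1]
tool_rot: [-0.001, 0.772, 0.636, -0.001]
contact_force: [-1.0, -0.0, -3.2]
width: 46.7
t 5.60 pos [458.9 -95.6 112.1] jaw -11.0 tilt 0.1 slide(mm) [  2.5 153.    1.8] turn -0.0 w 46.7 F [-1.  -0.  -3.2]
```

View pics/s4.png

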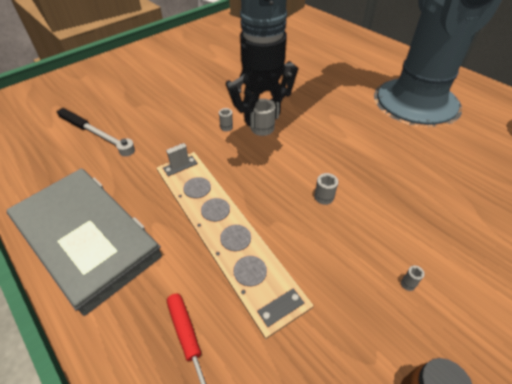

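The socket is held upright at (263,117), clear of the bench. Carrying it over to the pad by the stop.

```bash
python3 -m handwheel '[{"hand":1,"slide":[0,0.01,0],"turn":0},{"hand":1,"slide":[0.0025,0.03,0],"turn":0},{"hand":1,"slide":[0,0.035,0],"turn":0},{"hand":1,"slide":[0,0.035,0],"turn":0},{"hand":1,"slide":[0,0.03,0],"turn":0},{"hand":1,"slide":[0,0.013,0],"turn":0},{"hand":1,"slide":[0,0,0],"turn":0},{"hand":1,"slide":[0,0,0],"turn":0}]'
python3 goal.py 609.6 -122.5 27
```

```text
t: 6.45
position: [609.9, -122.2, 111.3]
tool_rot: [-0.002, 0.772, 0.636, -0.001]
contact_force: [0.2, -0.5, -3.9]
width: 46.8
t 6.45 pos [ 609.9 -122.2  111.3] jaw -11.0 tilt 0.2 slide(mm) [-0.4  0.1 84.3] turn -0.0 w 46.8 F [ 0.2 -0.5 -3.9]
```

```bash
python3 -m handwheel '[{"hand":1,"slide":[0,0,0.01],"turn":0},{"hand":1,"slide":[0,0,0.025],"turn":0},{"hand":1,"slide":[0,0,0.025],"turn":0},{"hand":1,"slide":[0,0,0.014],"turn":0},{"hand":1,"slide":[0,0,0.006],"turn":0},{"hand":1,"slide":[0,0,0.001],"turn":0},{"hand":1,"slide":[0,0,0.001],"turn":0},{"hand":1,"slide":[0,0,0],"turn":0},{"hand":1,"slide":[0,0,0],"turn":0}]'
python3 goal.py 609.6 -122.5 27
```

```text
t: 7.35
position: [612.0, -122.7, 32.5]
tool_rot: [0.001, 0.772, 0.636, 0.001]
contact_force: [-0.6, -0.0, -3.7]
width: 47.0
t 7.35 pos [ 612.  -122.7   32.5] jaw -11.0 tilt 0.1 slide(mm) [-0.3 -2.4  5.5] turn -0.0 w 47.0 F [-0.6 -0.  -3.7]
```

```bash
python3 -m handwheel '[{"hand":1,"slide":[0,-0.002,0.002],"turn":0},{"hand":1,"slide":[0,0,0.001],"turn":0},{"hand":1,"slide":[0,0,0.001],"turn":0},{"hand":1,"slide":[0,0,0],"turn":0},{"hand":1,"slide":[0,0,0],"turn":0}]'
python3 goal.py 609.6 -122.5 27
```

```text
t: 7.85
position: [609.0, -122.1, 27.3]
tool_rot: [-0.0, 0.772, 0.636, -0.0]
contact_force: [-0.3, 0.1, -3.1]
width: 46.9
t 7.85 pos [ 609.  -122.1   27.3] jaw -11.0 tilt 0.0 slide(mm) [-0.3  0.7  0.3] turn -0.0 w 46.9 F [-0.3  0.1 -3.1]
```

```bash
python3 -m handwheel '[{"hand":1,"slide":[0,0,0.001],"turn":0},{"hand":1,"slide":[0,0,0],"turn":0},{"hand":1,"slide":[0,0,0],"turn":0}]'
python3 -c "
from look import *;snap('scene','s5.png')"
```

```text
t: 8.15
position: [609.0, -122.1, 27.3]
tool_rot: [0.0, 0.772, 0.636, -0.0]
contact_force: [-4.2, 0.7, 5.5]
width: 46.8
```

View pics/s5.png

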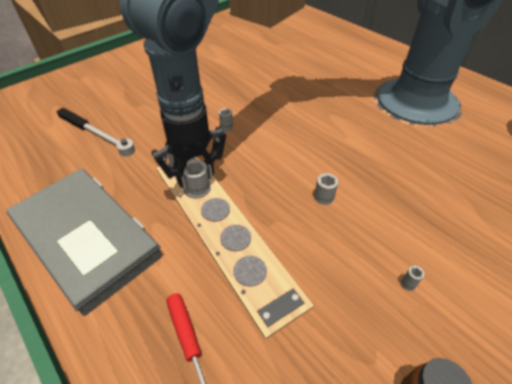

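The force has changed sign to +5.5 N and the socket sits on the pad at (196,180). Releasing and retreating.

```bash
python3 -m handwheel '[{"hand":0.4,"slide":[0,0,0],"turn":0},{"hand":0.1,"slide":[0,0,0],"turn":0},{"hand":-0.1,"slide":[0,0,0],"turn":0},{"hand":-0.4,"slide":[0,0,0],"turn":0},{"hand":-1,"slide":[0,0,0],"turn":0},{"hand":-1,"slide":[0,0,0],"turn":0},{"hand":-1,"slide":[0,0,0],"turn":0},{"hand":-1,"slide":[0,0,-0.02],"turn":0},{"hand":-1,"slide":[0,0,-0.03],"turn":0},{"hand":-1,"slide":[0,0,-0.04],"turn":0},{"hand":-1,"slide":[0,0,-0.02],"turn":0},{"hand":-1,"slide":[0,0,0],"turn":0}]'
python3 goal.py 431.3 57.8 125
python3 - <<'E'
from look import *
p=snap('scene','s6.png')
for d in r.regions_of('socket_xl',p):
    print(d['score'],d['bbox'],fit(p,d['pixels'],d['bbox'],13,24,54))
E
```

```text
t: 9.4
position: [612.6, -122.4, 140.8]
tool_rot: [0.003, 0.772, 0.636, 0.003]
contact_force: [0.7, 0.4, -0.2]
width: 85.2
t 9.40 pos [ 612.6 -122.4  140.8] jaw -11.0 tilt 0.5 slide(mm) [ 142.2 -212.6   13.9] turn -0.0 w 85.2 F [ 0.7  0.4 -0.2]
0.59 [182.3, 161.8, 29.8, 32.7] (array([ 610.41544084, -120.65529989]), np.float64(0.06832297891378403))
```

View pics/s6.png

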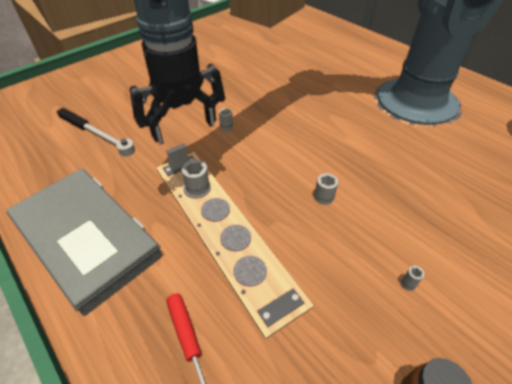

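The largest socket stands upright on the end pad at (196,178), and the fit puts it about 2 mm off the pad centre. Next is socket_l.

```bash
python3 -m handwheel '[{"hand":-1,"slide":[0.01,-0.015,0],"turn":0},{"hand":-1,"slide":[0.024,-0.036,0],"turn":0},{"hand":-1,"slide":[0.024,-0.036,0],"turn":0},{"hand":-1,"slide":[0.024,-0.036,0],"turn":0},{"hand":-1,"slide":[0.024,-0.036,0],"turn":0},{"hand":-1,"slide":[0.024,-0.036,0],"turn":0},{"hand":-1,"slide":[0.012,-0.018,0.01],"turn":0},{"hand":-1,"slide":[0,0,0.01],"turn":0},{"hand":-1,"slide":[0,0,0],"turn":0},{"hand":-1,"slide":[0,0,0],"turn":0}]' 45
python3 goal.py 431.3 57.8 12
```

```text
t: 10.5
position: [427.2, 57.1, 115.5]
tool_rot: [-0.001, 0.772, 0.635, -0.001]
contact_force: [0.3, -0.1, -0.5]
width: 85.7
t 10.50 pos [427.2  57.1 115.5] jaw -11.1 tilt 0.1 slide(mm) [  1.5   4.1 103.4] turn -0.1 w 85.7 F [ 0.3 -0.1 -0.5]
```

```bash
python3 -m handwheel '[{"hand":-1,"slide":[0.0015,0.003,0.015],"turn":0},{"hand":-1,"slide":[0,0,0.03],"turn":0},{"hand":-1,"slide":[0,0,0.025],"turn":0},{"hand":-1,"slide":[0,0,0.02],"turn":0},{"hand":-1,"slide":[0,0,0.013],"turn":0},{"hand":-1,"slide":[0,0,0],"turn":0},{"hand":-1,"slide":[0,0,0],"turn":0}]' 45
python3 goal.py 431.3 57.8 12; python3 -c "
from look import *;snap('scene','s7.png')"
```

```text
t: 11.2
position: [431.2, 58.7, 13.5]
tool_rot: [0.0, 0.772, 0.635, 0.0]
contact_force: [0.5, 1.4, 1.2]
width: 85.5
t 11.20 pos [431.2  58.7  13.5] jaw -11.1 tilt 0.0 slide(mm) [-0.8  0.3  1.5] turn -0.1 w 85.5 F [0.5 1.4 1.2]
```

View pics/s7.png

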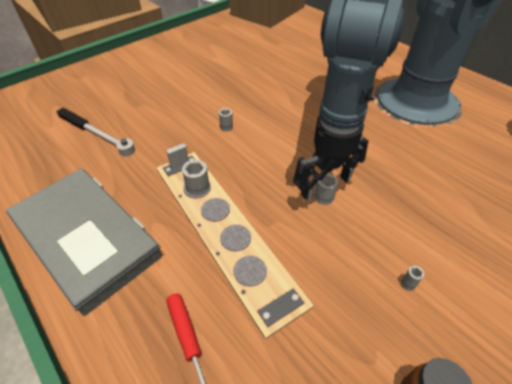

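The fingers straddle socket_l, which shows at (326,188). Gripping and lifting.

```bash
python3 -m handwheel '[{"hand":-0.2,"slide":[0,0,0],"turn":0},{"hand":0,"slide":[0,0,0],"turn":0},{"hand":0.2,"slide":[0,0,0],"turn":0},{"hand":0.4,"slide":[0,0,0],"turn":0},{"hand":0.6,"slide":[0,0,0],"turn":0},{"hand":1,"slide":[0,0,0],"turn":0},{"hand":1,"slide":[0,0,0],"turn":0},{"hand":1,"slide":[0,0,0],"turn":0},{"hand":1,"slide":[0,0,0],"turn":0}]' 45
python3 -m handwheel '[{"hand":1,"slide":[0,0,-0.01],"turn":0},{"hand":1,"slide":[0,0,-0.02],"turn":0},{"hand":1,"slide":[0,0,-0.03],"turn":0},{"hand":1,"slide":[0,0,-0.03],"turn":0},{"hand":1,"slide":[0,0,-0.02],"turn":0},{"hand":1,"slide":[0,0,0],"turn":0},{"hand":1,"slide":[0,0,0],"turn":0}]' 45
python3 goal.py 616.6 -52.5 120
```

```text
t: 12.15
position: [430.8, 59.0, 14.1]
tool_rot: [0.0, 0.772, 0.636, 0.0]
contact_force: [-0.9, -0.2, 5.5]
width: 39.2
t: 12.85
position: [429.8, 58.6, 123.1]
tool_rot: [0.0, 0.772, 0.636, -0.0]
contact_force: [-0.1, -0.4, -3.4]
width: 39.2
t 12.85 pos [429.8  58.6 123.1] jaw -11.0 tilt 0.0 slide(mm) [-73.3 204.6   3.1] turn -0.0 w 39.2 F [-0.1 -0.4 -3.4]
```

```bash
python3 -m handwheel '[{"hand":1,"slide":[-0.004,0.01,0],"turn":0},{"hand":1,"slide":[-0.009,0.025,0],"turn":0},{"hand":1,"slide":[-0.013,0.035,0],"turn":0},{"hand":1,"slide":[-0.013,0.035,0],"turn":0},{"hand":1,"slide":[-0.013,0.035,0],"turn":0},{"hand":1,"slide":[-0.012,0.035,0],"turn":0},{"hand":1,"slide":[-0.007,0.02,0],"turn":0},{"hand":1,"slide":[-0.003,0.01,0],"turn":0},{"hand":1,"slide":[0,0,0],"turn":0},{"hand":1,"slide":[0,0,0],"turn":0}]'
python3 goal.py 616.6 -52.5 30
```

```text
t: 13.85
position: [615.7, -51.9, 121.8]
tool_rot: [-0.002, 0.771, 0.636, -0.001]
contact_force: [-0.7, -0.5, -2.5]
width: 39.5
t 13.85 pos [615.7 -51.9 121.8] jaw -11.0 tilt 0.2 slide(mm) [-0.4  1.4 91.8] turn 0.0 w 39.5 F [-0.7 -0.5 -2.5]
```

```bash
python3 -m handwheel '[{"hand":1,"slide":[0,0,0.01],"turn":0},{"hand":1,"slide":[0,0,0.025],"turn":0},{"hand":1,"slide":[0,0,0.025],"turn":0},{"hand":1,"slide":[0,0,0.018],"turn":0},{"hand":1,"slide":[0,0,0.008],"turn":0},{"hand":1,"slide":[0,0,0.004],"turn":0},{"hand":1,"slide":[0,0,0],"turn":0},{"hand":1,"slide":[0,0,0],"turn":0}]'
python3 goal.py 616.6 -52.5 27
```

```text
t: 14.65
position: [618.5, -52.8, 34.5]
tool_rot: [0.001, 0.772, 0.636, 0.001]
contact_force: [1.1, 0.0, -2.8]
width: 39.2
t 14.65 pos [618.5 -52.8  34.5] jaw -11.0 tilt 0.1 slide(mm) [-0.1 -2.   7.5] turn -0.0 w 39.2 F [ 1.1  0.  -2.8]
```

```bash
python3 -m handwheel '[{"hand":1,"slide":[0,-0.001,0.003],"turn":0},{"hand":1,"slide":[0,0,0.002],"turn":0},{"hand":1,"slide":[0,0,0],"turn":0},{"hand":1,"slide":[0,0,0],"turn":0}]'
python3 -m handwheel '[{"hand":1,"slide":[0,0,0.001],"turn":0},{"hand":1,"slide":[0,0,0],"turn":0},{"hand":1,"slide":[0,0,0],"turn":0}]'
python3 goal.py 616.6 -52.5 27
```

```text
t: 15.05
position: [616.4, -52.8, 28.3]
tool_rot: [0.0, 0.772, 0.636, 0.0]
contact_force: [0.4, 0.5, -3.3]
width: 39.4
t: 15.35
position: [616.4, -52.7, 27.3]
tool_rot: [0.0, 0.772, 0.636, 0.0]
contact_force: [0.4, -0.4, -3.1]
width: 39.2
t 15.35 pos [616.4 -52.7  27.3] jaw -11.0 tilt 0.0 slide(mm) [0.3 0.1 0.3] turn -0.0 w 39.2 F [ 0.4 -0.4 -3.1]
```

```bash
python3 -m handwheel '[{"hand":1,"slide":[0,0,0.001],"turn":0},{"hand":1,"slide":[0,0,0],"turn":0},{"hand":1,"slide":[0,0,0],"turn":0}]'
python3 -c "
from look import *;snap('scene','s8.png')"
```

```text
t: 15.65
position: [616.5, -52.7, 27.2]
tool_rot: [0.0, 0.772, 0.636, -0.0]
contact_force: [-3.6, 0.5, 6.1]
width: 39.1
```

View pics/s8.png

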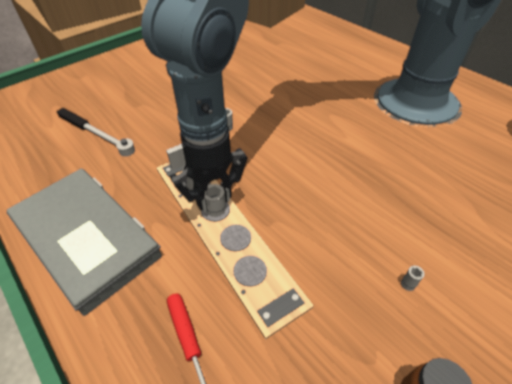

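The force is +6 N, so it is in contact. socket_l stands on the second pad at (215,203). Releasing.

```bash
python3 -m handwheel '[{"hand":0.4,"slide":[0,0,0],"turn":0},{"hand":0.1,"slide":[0,0,0],"turn":0},{"hand":-0.1,"slide":[0,0,0],"turn":0},{"hand":-0.4,"slide":[0,0,0],"turn":0},{"hand":-1,"slide":[0,0,0],"turn":0},{"hand":-1,"slide":[0,0,0],"turn":0},{"hand":-1,"slide":[0,0,0],"turn":0},{"hand":-1,"slide":[0,0,-0.02],"turn":0},{"hand":-1,"slide":[0,0,-0.03],"turn":0},{"hand":-1,"slide":[0,0,-0.04],"turn":0},{"hand":-1,"slide":[0,0,-0.02],"turn":0},{"hand":-1,"slide":[0,0,0],"turn":0}]'
python3 goal.py 437.5 -246 120
python3 - <<'E'
from look import *
p=snap('scene','s9.png')
for n,k in (('socket_xl','xl'),('socket_l','l')):
  for d in r.regions_of(n,p):
    print(n,d['score'],d['bbox'],fit(p,d['pixels'],d['bbox'],13,*SOCK[k]))
E
```

```text
t: 16.9
position: [619.9, -52.6, 140.8]
tool_rot: [0.003, 0.772, 0.636, 0.003]
contact_force: [0.3, 0.2, 0.3]
width: 85.4
t 16.90 pos [619.9 -52.6 140.8] jaw -11.0 tilt 0.5 slide(mm) [-224.8 -142.1   19.3] turn -0.0 w 85.4 F [0.3 0.2 0.3]
socket_xl 0.61 [180.6, 160.1, 30.3, 32.2] (array([ 609.53437043, -122.58153648]), np.float64(0.14409959316253662))
socket_xl 0.49 [184.1, 185.9, 15.6, 10.7] (array([665.80191714,  12.69232472]), np.float64(1.0))
socket_l 0.63 [399.7, 267.3, 21.7, 22.7] (array([488.98053287, 284.07525638]), np.float64(1.3974820375442505))
socket_l 0.6 [200.6, 183.4, 24.0, 33.7] (array([617.39613983, -53.29412847]), np.float64(0.058677371591329575))
socket_l 0.53 [219.4, 109.9, 13.4, 17.9] (array([ 448.68370742, -241.73743541]), np.float64(6.834051609039307))
```

View pics/s9.png

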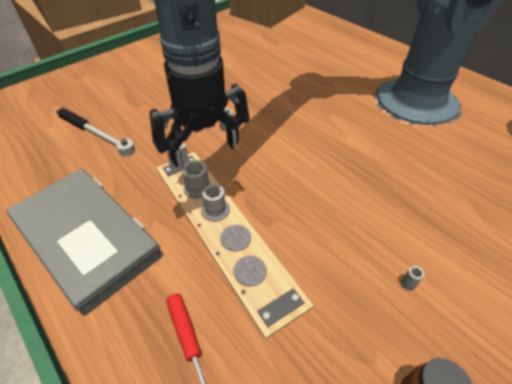

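Both placed sockets are upright, at (196,177) and (214,200), each within 1 to 2 mm of its pad centre. Next is socket_m.

```bash
python3 -m handwheel '[{"hand":-1,"slide":[-0.015,-0.01,0],"turn":0},{"hand":-1,"slide":[-0.03,-0.019,0],"turn":0},{"hand":-1,"slide":[-0.035,-0.022,0],"turn":0},{"hand":-1,"slide":[-0.035,-0.022,0],"turn":0},{"hand":-1,"slide":[-0.035,-0.022,0],"turn":0},{"hand":-1,"slide":[-0.035,-0.022,0],"turn":0},{"hand":-1,"slide":[-0.025,-0.016,0],"turn":0},{"hand":-1,"slide":[-0.015,-0.009,0.01],"turn":0},{"hand":-1,"slide":[0,0,0.01],"turn":0},{"hand":-1,"slide":[0,0,0],"turn":0},{"hand":-1,"slide":[0,0,0],"turn":0}]' 40
python3 goal.py 437.5 -246 11
```

```text
t: 18.15
position: [434.1, -244.8, 115.5]
tool_rot: [-0.001, 0.771, 0.637, 0.0]
contact_force: [-0.2, 0.6, 0.4]
width: 85.3
t 18.15 pos [ 434.1 -244.8  115.5] jaw -10.9 tilt 0.1 slide(mm) [ -0.7   3.7 104.5] turn 0.1 w 85.3 F [-0.2  0.6  0.4]
```

```bash
python3 -m handwheel '[{"hand":-1,"slide":[-0.0005,0.003,0.015],"turn":0},{"hand":-1,"slide":[0,0,0.03],"turn":0},{"hand":-1,"slide":[0,0,0.025],"turn":0},{"hand":-1,"slide":[0,0,0.02],"turn":0},{"hand":-1,"slide":[0,0,0.014],"turn":0},{"hand":-1,"slide":[0,0,0],"turn":0},{"hand":-1,"slide":[0,0,0],"turn":0}]' 40
python3 goal.py 437.5 -246 11; python3 -c "
from look import *;snap('scene','s10.png')"
```

```text
t: 18.85
position: [437.5, -247.0, 12.2]
tool_rot: [-0.0, 0.771, 0.636, 0.0]
contact_force: [0.5, -0.0, 0.1]
width: 85.2
t 18.85 pos [ 437.5 -247.    12.2] jaw -11.0 tilt 0.0 slide(mm) [ 1.  -0.2  1.2] turn 0.0 w 85.2 F [ 0.5 -0.   0.1]
```

View pics/s10.png

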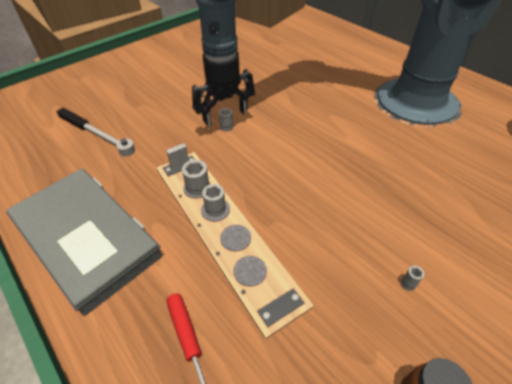

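The gripper straddles socket_m at (226,119). Gripping and lifting.

```bash
python3 -m handwheel '[{"hand":-0.1,"slide":[0,0,0],"turn":0},{"hand":0.1,"slide":[0,0,0],"turn":0},{"hand":0.3,"slide":[0,0,0],"turn":0},{"hand":0.5,"slide":[0,0,0],"turn":0},{"hand":0.7,"slide":[0,0,0],"turn":0},{"hand":1,"slide":[0,0,0],"turn":0},{"hand":1,"slide":[0,0,0],"turn":0},{"hand":1,"slide":[0,0,0],"turn":0},{"hand":1,"slide":[0,0,0],"turn":0}]' 40
python3 -m handwheel '[{"hand":1,"slide":[0,0,-0.01],"turn":0},{"hand":1,"slide":[0,0,-0.02],"turn":0},{"hand":1,"slide":[0,0,-0.03],"turn":0},{"hand":1,"slide":[0,0,-0.03],"turn":0},{"hand":1,"slide":[0,0,-0.03],"turn":0},{"hand":1,"slide":[0,0,-0.01],"turn":0},{"hand":1,"slide":[0,0,0],"turn":0},{"hand":1,"slide":[0,0,0],"turn":0}]' 40
python3 goal.py 628.3 22 135
```

```text
t: 19.8
position: [437.2, -247.8, 13.0]
tool_rot: [0.0, 0.772, 0.636, -0.0]
contact_force: [-1.0, 0.1, 5.9]
width: 31.6
t: 20.6
position: [435.7, -247.0, 141.0]
tool_rot: [-0.001, 0.772, 0.636, -0.0]
contact_force: [-0.4, 0.9, -1.6]
width: 31.5
t 20.60 pos [ 435.7 -247.   141. ] jaw -11.0 tilt 0.1 slide(mm) [300.9 137.6   5.9] turn -0.0 w 31.5 F [-0.4  0.9 -1.6]
```

```bash
python3 -m handwheel '[{"hand":1,"slide":[0.01,0.005,0],"turn":0},{"hand":1,"slide":[0.025,0.011,0],"turn":0},{"hand":1,"slide":[0.037,0.017,0],"turn":0},{"hand":1,"slide":[0.037,0.017,0],"turn":0},{"hand":1,"slide":[0.037,0.017,0],"turn":0},{"hand":1,"slide":[0.037,0.017,0],"turn":0},{"hand":1,"slide":[0.037,0.017,0],"turn":0},{"hand":1,"slide":[0.037,0.017,0],"turn":0},{"hand":1,"slide":[0.03,0.013,0],"turn":0},{"hand":1,"slide":[0.015,0.007,0],"turn":0},{"hand":1,"slide":[0,0,0],"turn":0},{"hand":1,"slide":[0,0,0],"turn":0}]'
python3 goal.py 628.3 21 26
```

```text
t: 21.8
position: [628.8, 21.4, 140.9]
tool_rot: [-0.0, 0.772, 0.636, -0.002]
contact_force: [-0.1, -0.9, -1.1]
width: 31.6
t 21.80 pos [628.8  21.4 140.9] jaw -11.1 tilt 0.2 slide(mm) [-2.000e-01 -1.000e-01  1.149e+02] turn -0.1 w 31.6 F [-0.1 -0.9 -1.1]
```

```bash
python3 -m handwheel '[{"hand":1,"slide":[0,0,0.01],"turn":0},{"hand":1,"slide":[0,0,0.025],"turn":0},{"hand":1,"slide":[0,-0.001,0.03],"turn":0},{"hand":1,"slide":[0,0,0.025],"turn":0},{"hand":1,"slide":[0,0,0.012],"turn":0},{"hand":1,"slide":[0,0,0.006],"turn":0},{"hand":1,"slide":[0,0,0.002],"turn":0},{"hand":1,"slide":[0,0,0],"turn":0},{"hand":1,"slide":[0,0,0],"turn":0},{"hand":1,"slide":[0,0,0],"turn":0}]'
python3 goal.py 628.3 21 26
```

```text
t: 22.8
position: [630.1, 22.9, 33.6]
tool_rot: [0.001, 0.772, 0.636, 0.001]
contact_force: [-0.3, -0.1, -1.1]
width: 31.4
t 22.80 pos [630.1  22.9  33.6] jaw -11.0 tilt 0.1 slide(mm) [-2.2 -1.4  7.6] turn -0.0 w 31.4 F [-0.3 -0.1 -1.1]
```

```bash
python3 -m handwheel '[{"hand":1,"slide":[-0.001,-0.001,0.003],"turn":0},{"hand":1,"slide":[0,0,0.002],"turn":0},{"hand":1,"slide":[0,0,0],"turn":0},{"hand":1,"slide":[0,0,0],"turn":0}]'
python3 -m handwheel '[{"hand":1,"slide":[0,0,0.001],"turn":0},{"hand":1,"slide":[0,0,0],"turn":0},{"hand":1,"slide":[0,0,0],"turn":0}]'
python3 goal.py 628.3 21 26
```

```text
t: 23.2
position: [627.7, 22.0, 27.1]
tool_rot: [-0.0, 0.772, 0.636, -0.0]
contact_force: [-0.3, 0.2, -1.3]
width: 31.4
t: 23.5
position: [627.9, 22.0, 26.3]
tool_rot: [-0.0, 0.772, 0.636, -0.0]
contact_force: [-0.9, -0.2, -1.7]
width: 31.3
t 23.50 pos [627.9  22.   26.3] jaw -11.0 tilt 0.0 slide(mm) [-0.9  0.6  0.3] turn -0.0 w 31.3 F [-0.9 -0.2 -1.7]
```

```bash
python3 -m handwheel '[{"hand":1,"slide":[0,0,0.001],"turn":0},{"hand":1,"slide":[0,0,0],"turn":0},{"hand":1,"slide":[0,0,0],"turn":0}]'
python3 -c "
from look import *;snap('scene','s11.png')"
```

```text
t: 23.8
position: [628.1, 22.0, 26.1]
tool_rot: [0.0, 0.772, 0.636, 0.0]
contact_force: [-1.9, -1.1, 4.7]
width: 31.4
```

View pics/s11.png

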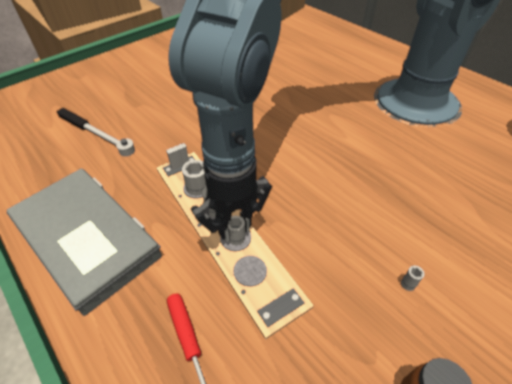

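The force is +4.7 N. socket_m is on the third pad at (236,233). Releasing.

```bash
python3 -m handwheel '[{"hand":0.6,"slide":[0,0,0],"turn":0},{"hand":0.3,"slide":[0,0,0],"turn":0},{"hand":0,"slide":[0,0,0],"turn":0},{"hand":-0.4,"slide":[0,0,0],"turn":0},{"hand":-1,"slide":[0,0,0],"turn":0},{"hand":-1,"slide":[0,0,0],"turn":0},{"hand":-1,"slide":[0,0,0],"turn":0},{"hand":-1,"slide":[0,0,-0.02],"turn":0},{"hand":-1,"slide":[0,0,-0.03],"turn":0},{"hand":-1,"slide":[0,0,-0.04],"turn":0},{"hand":-1,"slide":[0,0,-0.02],"turn":0},{"hand":-1,"slide":[0,0,0],"turn":0}]'
python3 goal.py 470.2 274 120
python3 - <<'E'
from look import *
p=snap('scene','s12.png')
for n,k in (('socket_l','m'),):
  for d in r.regions_of(n,p):
    print(n,d['score'],d['bbox'],fit(p,d['pixels'],d['bbox'],13,*SOCK[k]))
E
```

```text
t: 25.05
position: [631.3, 22.6, 139.8]
tool_rot: [0.003, 0.772, 0.636, 0.004]
contact_force: [-0.1, -0.6, 0.4]
width: 85.4
t 25.05 pos [631.3  22.6 139.8] jaw -11.0 tilt 0.5 slide(mm) [ 215.9 -206.4   18.5] turn -0.0 w 85.4 F [-0.1 -0.6  0.4]
socket_l 0.83 [204.0, 185.8, 20.5, 29.6] (array([612.29235689, -54.92837951]), np.float64(0.21243633329868317))
socket_l 0.76 [224.0, 215.0, 25.9, 25.8] (array([629.53985433,  24.3551825 ]), np.float64(0.05531753972172737))
socket_l 0.57 [399.0, 263.7, 19.6, 25.4] (array([475.24223687, 278.5657383 ]), np.float64(0.8340460658073425))
```

View pics/s12.png

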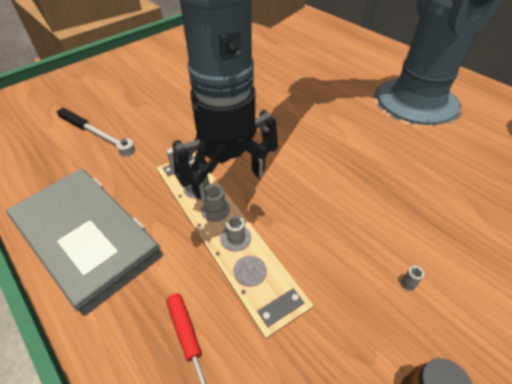

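socket_m is upright at (236,232), about 2.5 mm off its pad centre. Last is socket_s.

```bash
python3 -m handwheel '[{"hand":-1,"slide":[0.01,-0.01,0],"turn":0},{"hand":-1,"slide":[0.025,-0.024,0],"turn":0},{"hand":-1,"slide":[0.03,-0.029,0],"turn":0},{"hand":-1,"slide":[0.03,-0.029,0],"turn":0},{"hand":-1,"slide":[0.03,-0.029,0],"turn":0},{"hand":-1,"slide":[0.03,-0.029,0],"turn":0},{"hand":-1,"slide":[0.03,-0.029,0],"turn":0},{"hand":-1,"slide":[0.02,-0.018,0.01],"turn":0},{"hand":-1,"slide":[0.01,-0.009,0.01],"turn":0},{"hand":-1,"slide":[0,0,0],"turn":0},{"hand":-1,"slide":[0,0,0],"turn":0}]' 35
python3 goal.py 470.2 274 8
```

```text
t: 26.25
position: [465.5, 271.8, 114.0]
tool_rot: [-0.0, 0.771, 0.636, -0.002]
contact_force: [0.8, -0.5, -0.2]
width: 85.2
t 26.25 pos [465.5 271.8 114. ] jaw -11.0 tilt 0.2 slide(mm) [  3.3   4.5 106. ] turn 0.0 w 85.2 F [ 0.8 -0.5 -0.2]
```

```bash
python3 -m handwheel '[{"hand":-1,"slide":[0.002,0.003,0.015],"turn":0},{"hand":-1,"slide":[0,0,0.03],"turn":0},{"hand":-1,"slide":[0,0,0.025],"turn":0},{"hand":-1,"slide":[0,0,0.02],"turn":0},{"hand":-1,"slide":[0,0,0.014],"turn":0},{"hand":-1,"slide":[0,0,0],"turn":0},{"hand":-1,"slide":[0,0,0],"turn":0}]' 35
python3 goal.py 470.2 274 9; python3 - <<'E'
from look import *
snap('scene','s13.png'); p=snap('top','t13.png')
E
```

```text
t: 26.95
position: [470.7, 273.4, 11.2]
tool_rot: [-0.0, 0.772, 0.635, 0.0]
contact_force: [-0.1, 0.3, 0.7]
width: 85.4
t 26.95 pos [470.7 273.4  11.2] jaw -11.1 tilt 0.0 slide(mm) [ 0.4 -0.6  2.2] turn -0.1 w 85.4 F [-0.1  0.3  0.7]
```

View pics/s13.png

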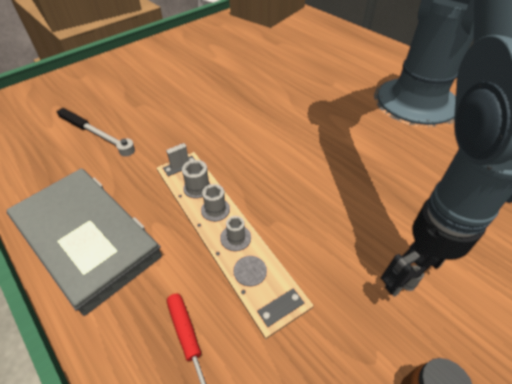

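The gripper is over socket_s at (410,278), and the three placed sockets stand at (195,178), (214,201) and (236,232). Closing slightly lower.

```bash
python3 -m handwheel '[{"hand":0,"slide":[0,-0.0005,0.001],"turn":0},{"hand":0.2,"slide":[0,0,0.001],"turn":0},{"hand":0.35,"slide":[0,0,0],"turn":0},{"hand":0.5,"slide":[0,0,0],"turn":0},{"hand":0.65,"slide":[0,0,0],"turn":0},{"hand":0.8,"slide":[0,0,0],"turn":0},{"hand":1,"slide":[0,0,0],"turn":0},{"hand":1,"slide":[0,0,0],"turn":0},{"hand":1,"slide":[0,0,0],"turn":0},{"hand":1,"slide":[0,0,0],"turn":0}]' 35
python3 -m handwheel '[{"hand":1,"slide":[0,0,-0.01],"turn":0},{"hand":1,"slide":[0,0,-0.02],"turn":0},{"hand":1,"slide":[0,0,-0.03],"turn":0},{"hand":1,"slide":[0,0,-0.03],"turn":0},{"hand":1,"slide":[0,0,-0.02],"turn":0},{"hand":1,"slide":[0,0,0],"turn":0},{"hand":1,"slide":[0,0,0],"turn":0}]' 35
python3 goal.py 651.3 88.2 120
```

```text
t: 28.05
position: [469.9, 274.0, 9.6]
tool_rot: [0.0, 0.772, 0.636, 0.0]
contact_force: [0.4, -0.4, 4.7]
width: 23.1
t: 28.75
position: [469.5, 273.6, 119.2]
tool_rot: [0.0, 0.772, 0.636, -0.0]
contact_force: [-0.5, -0.0, -1.5]
width: 23.1
t 28.75 pos [469.5 273.6 119.2] jaw -11.0 tilt 0.0 slide(mm) [-147.1  214.    -0.8] turn -0.0 w 23.1 F [-0.5 -0.  -1.5]
```

```bash
python3 -m handwheel '[{"hand":1,"slide":[-0.007,0.01,0],"turn":0},{"hand":1,"slide":[-0.017,0.025,0],"turn":0},{"hand":1,"slide":[-0.021,0.03,0],"turn":0},{"hand":1,"slide":[-0.021,0.03,0],"turn":0},{"hand":1,"slide":[-0.021,0.03,0],"turn":0},{"hand":1,"slide":[-0.021,0.03,0],"turn":0},{"hand":1,"slide":[-0.018,0.027,0],"turn":0},{"hand":1,"slide":[-0.014,0.021,0],"turn":0},{"hand":1,"slide":[-0.007,0.01,0],"turn":0},{"hand":1,"slide":[0,0,0],"turn":0},{"hand":1,"slide":[0,0,0],"turn":0}]'
python3 goal.py 651.3 88.2 23
```

```text
t: 29.85
position: [649.2, 89.9, 118.2]
tool_rot: [-0.001, 0.772, 0.636, -0.001]
contact_force: [0.1, 0.6, -1.0]
width: 23.3
t 29.85 pos [649.2  89.9 118.2] jaw -11.0 tilt 0.2 slide(mm) [-1.3  2.7 95.2] turn 0.0 w 23.3 F [ 0.1  0.6 -1. ]
```

```bash
python3 -m handwheel '[{"hand":1,"slide":[-0.001,0.001,0.01],"turn":0},{"hand":1,"slide":[0,0,0.025],"turn":0},{"hand":1,"slide":[0,0,0.025],"turn":0},{"hand":1,"slide":[0,0,0.018],"turn":0},{"hand":1,"slide":[0,0,0.008],"turn":0},{"hand":1,"slide":[0,0,0.004],"turn":0},{"hand":1,"slide":[0,0,0],"turn":0},{"hand":1,"slide":[0,0,0],"turn":0},{"hand":1,"slide":[0,0,0],"turn":0}]'
python3 goal.py 651.3 88.2 23
```

```text
t: 30.75
position: [652.6, 87.9, 30.7]
tool_rot: [0.001, 0.772, 0.636, 0.001]
contact_force: [0.4, -1.1, -0.6]
width: 23.1
t 30.75 pos [652.6  87.9  30.7] jaw -11.0 tilt 0.1 slide(mm) [ 0.1 -1.3  7.6] turn -0.0 w 23.1 F [ 0.4 -1.1 -0.6]
```

```bash
python3 -m handwheel '[{"hand":1,"slide":[0,-0.0005,0.003],"turn":0},{"hand":1,"slide":[0,0,0.002],"turn":0},{"hand":1,"slide":[0,0,0],"turn":0},{"hand":1,"slide":[0,0,0],"turn":0}]'
python3 -m handwheel '[{"hand":1,"slide":[0,0,0.001],"turn":0},{"hand":1,"slide":[0,0,0],"turn":0},{"hand":1,"slide":[0,0,0],"turn":0}]'
python3 goal.py 651.3 88.2 23
```

```text
t: 31.15
position: [650.8, 87.7, 24.2]
tool_rot: [-0.0, 0.772, 0.636, -0.0]
contact_force: [0.2, 0.3, -0.5]
width: 23.3
t: 31.45
position: [650.9, 87.8, 23.3]
tool_rot: [-0.0, 0.772, 0.636, -0.0]
contact_force: [0.1, -0.1, -1.4]
width: 23.3
t 31.45 pos [650.9  87.8  23.3] jaw -11.0 tilt 0.0 slide(mm) [0.5 0.3 0.3] turn -0.0 w 23.3 F [ 0.1 -0.1 -1.4]
```

```bash
python3 -m handwheel '[{"hand":1,"slide":[0,0,0.001],"turn":0},{"hand":1,"slide":[0,0,0],"turn":0},{"hand":1,"slide":[0,0,0],"turn":0}]'
python3 -c "
from look import *;snap('scene','s14.png')"
```

```text
t: 31.75
position: [651.1, 87.8, 22.7]
tool_rot: [0.0, 0.772, 0.636, 0.0]
contact_force: [0.0, 0.2, 2.1]
width: 22.8
```

View pics/s14.png

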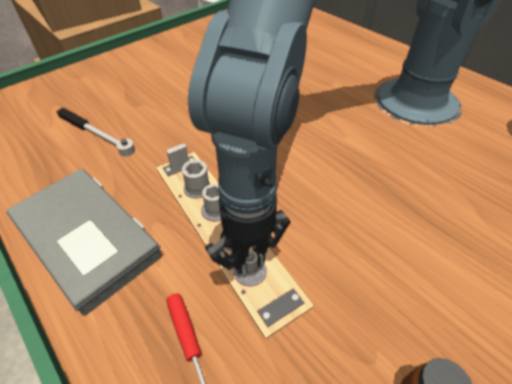

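In contact at +2.1 N, with socket_s on the fourth pad at (250,265). Releasing and moving clear.

```bash
python3 -m handwheel '[{"hand":0.7,"slide":[0,0,0],"turn":0},{"hand":0.4,"slide":[0,0,0],"turn":0},{"hand":0.1,"slide":[0,0,0],"turn":0},{"hand":-0.4,"slide":[0,0,0],"turn":0},{"hand":-1,"slide":[0,0,0],"turn":0},{"hand":-1,"slide":[0,0,0],"turn":0},{"hand":-1,"slide":[0,0,0],"turn":0},{"hand":-1,"slide":[0,0,-0.02],"turn":0},{"hand":-1,"slide":[0,0,-0.03],"turn":0},{"hand":-1,"slide":[0,0,-0.04],"turn":0},{"hand":-1,"slide":[0,0,-0.04],"turn":0},{"hand":-1,"slide":[0,0,0],"turn":0}]'
python3 -m handwheel '[{"hand":-1,"slide":[0.02,-0.02,0],"turn":0},{"hand":-1,"slide":[0.03,-0.03,0],"turn":0},{"hand":-1,"slide":[0.03,-0.03,0],"turn":0},{"hand":-1,"slide":[0.03,-0.03,0],"turn":0},{"hand":-1,"slide":[0.03,-0.03,0],"turn":0},{"hand":-1,"slide":[0.03,-0.03,0],"turn":0},{"hand":-1,"slide":[0.03,-0.03,0],"turn":0},{"hand":-1,"slide":[0.02,-0.02,0],"turn":0},{"hand":-1,"slide":[0,0,0],"turn":0},{"hand":-1,"slide":[0,0,0],"turn":0}]'
python3 - <<'E'
from look import *
T=dict(xl=(609.6,-122.5),l=(616.6,-52.5),m=(628.3,22),s=(651.3,88.2))
for n in('scene','top'):
    p=snap(n,n+'15.png')
    for lab in('socket_xl','socket_l'):
      for d in r.regions_of(lab,p):
        b=np.array(d['bbox']); c=back(p,b[:2]+b[2:]/2,38)[:2]
        k=min(T,key=lambda k:np.linalg.norm(c-T[k]))
        x,e=fit(p,d['pixels'],d['bbox'],13,*SOCK[k]); print(n,lab,k,np.round(x,1),'err',np.round(x-T[k],1),round(e,2))
    big=cv2.resize(cv2.imread(f'pics/{n}15.png')[120:300,140:390],None,fx=3,fy=3,interpolation=cv2.INTER_CUBIC)
    cv2.imwrite(f'pics/{n}15b.png',big)
E
```

```text
t: 33.0
position: [656.0, 89.4, 160.1]
tool_rot: [0.003, 0.772, 0.636, 0.006]
contact_force: [-0.3, -0.3, 1.5]
width: 85.5
t: 34.0
position: [476.3, 346.3, 151.9]
tool_rot: [0.0, 0.771, 0.637, -0.0]
contact_force: [0.7, -0.8, -0.0]
width: 85.5
scene socket_xl xl [ 609.6 -121.5] err [0. 1.] 0.09
scene socket_l m [629.6  24.2] err [1.3 2.2] 0.07
scene socket_l l [617.4 -52.5] err [0.8 0. ] 0.06
scene socket_l s [652.3  88.7] err [1.  0.5] 0.12
top socket_xl xl [ 609.  -121.5] err [-0.6  1. ] 0.19
top socket_l l [614.7 -52. ] err [-1.9  0.5] 0.07
top socket_l s [650.8  89. ] err [-0.5  0.8] 0.1
top socket_l m [627.5  25.3] err [-0.8  3.3] 0.06
```

View pics/scene15b.png

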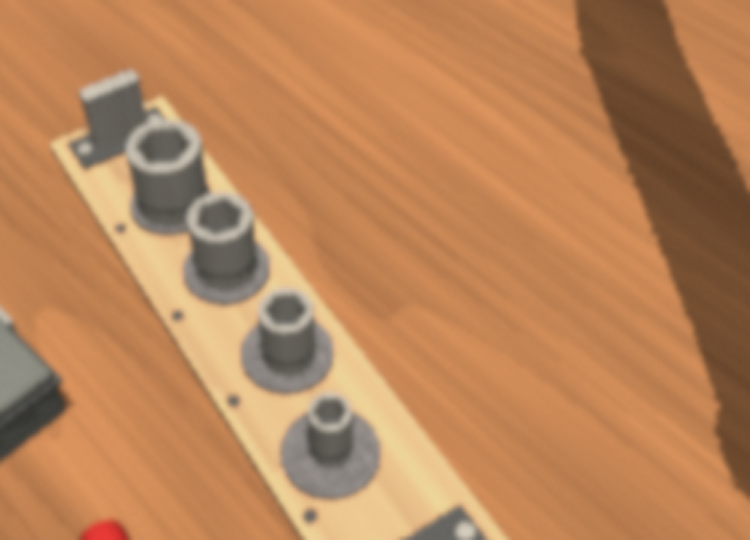

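View pics/top15b.png

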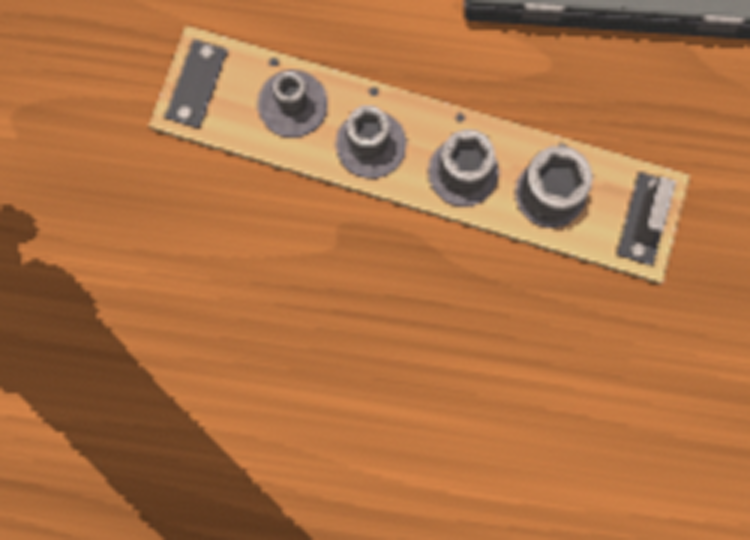

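Both views show all four sockets upright on their pads, largest beside the stop. In the scene crop they run from (165,175) down to (330,430). Both cameras put them within 3.5 mm of the pad centres, and the arm is clear, so I'm handing in.

```bash
python3 -c "
from cell import r;print(r.hand_in(), r.state()['t'])"
```

```text
the job is handed in; nothing more can be done
the job is handed in; nothing more can be done
```

All four sockets are standing on the felt pads in size order, with the largest beside the stop block and the smallest at the far end. I handed the job in just after 34 s on the robot's clock, against the 102 s limit.

- **Placement:** in the last check both cameras put every socket close to its pad centre. XL is about 1 mm off, L 1–2 mm, M 2.6–3.4 mm and S about 1 mm, against the 12 mm allowed.
- **State at hand-in:** the pictures show all four upright and released. The gripper was open, about 150 mm above the bench and off to one side.
- **Forces:** readings taken after each move stayed below about 7 N. Peaks during a move are not reported.
- **Disagreements:** no check failed. The two cameras differed by up to about 3 mm, mainly for L. The networks do not tell the L, M and S sockets apart reliably, so I confirmed which was which by fitting the known sizes to their outlines.

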